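Pulse-test the cleaned sample grinder

TASK

The sample grinder has been cleaned and needs a test pulse: pick the larger of the two black lids, the one that fits it, and set it straight down into the collar with the wing in line with the entry dots until its flange lies flat, pausing a moment there. Then twist it clockwise against the spring to the single bar, half-way to the lock, without letting it click into lock, and finish while still gripping the lid and holding it there, as it would spring back if let go. Leave the small lid and the other things on the table where they are.

Things in the scene. Friction and masses are not known exactly. Their poses are not given: they have to be found in the camera images.
- lid_grip (a point): Sample grinder's lid, the larger of two look-alike black twist lids with grey wings: loose, upright on the table, 58 mm high, 0.16 kg. Point: middle of its wing grip, on its axis, 45 mm above its underside; z up, x along the wing. Wing: straight bar 58 mm long (x), 14 mm thick (y), 31 to 58 mm above the underside, on a dome (radius 34 to 28) over a flange of radius 45 mm. Half a turn: the same.
- lid_foot (a point): Same lid, centre of its underside, same axes. A round skirt of radius 35 mm, 20 mm deep, hangs below the flange (flange 20 to 25 mm up). Two opposite lugs on the skirt, straight below the wing's ends (+x and -x): 12 mm wide, reaching out to radius 40.5 mm, 3 to 12 mm above the underside.
- collar (a point): Sample grinder, fixed: upright round steel machine, 104 mm across at the top, open bayonet collar on top. Point: centre of the collar's mouth in its top face, 165 mm above the table; z up, x to the entry dot. Collar inner radius 42 mm, 24 mm deep. A 6 mm thick lip of inner radius 37.5 mm has two gaps 29 degrees wide, at +x and -x, for the lugs. Lid home: flange flat on the top face, grip point 25 mm above.
- entry_mark (a point): Black dot on the collar's rim, 49 mm from its axis: wing in line with it = entry, 0 degrees. All marks are repeated on the opposite side of the rim. From here the lid turns free for about 7 degrees clockwise (seen from above), then against a spring.
- pulse_mark (a point): Single black bar on the rim, 30 degrees clockwise of the dot seen from above: wing in line with it = pulse, half-way to the lock. The spring gives about 0.09 N m at first and 0.14 N m here, and turns a released lid back.
- lock_mark (a point): Double black bar on the rim, 60 degrees clockwise of the dot: locked. From about 45 degrees two sprung balls resist the lugs; beyond about 52 the lid clicks into lock.
- switch_ring (a joint): turn (rad) of the grinder's spring-loaded switch ring under the lip: 0 at rest, grows as the lid's lugs push it clockwise seen from above; follows the lid's turn less about 7 degrees of play, so about 0.40 with the wing at the pulse bar
- small_lid_grip (a point): The other lid, of the small grinder at the table's edge: loose, to be left alone. Same form but smaller: flange 70 mm across instead of 90, wing 46 x 12 mm, 54 mm high. Point on its axis in the wing, 42 mm above its underside; x along the wing.
- tin_a: Bystander: sample tin, loose: aluminium, 68 mm across, 70 mm high, paper band; origin at the centre of its underside
- tin_b: Bystander: second sample tin, the same 68 x 70 mm; origin at the centre of its underside
- cupping_bowl: Bystander: white ceramic bowl, loose, 90 mm across, 60 mm high; origin at the centre of its underside
- dosing_cup: Bystander: steel cup, loose, 58 mm across, 52 mm high; origin at the centre of its underside
- brush: Bystander: grinder cleaning brush lying on the table, loose, 165 mm long along its own x, about 21 mm high; origin on the table under it, 85 mm from the handle's end
There are look-alikes about, which are no part of the job. Leave any red or turquoise look-alike of the part that bears lid_grip alone. Leave any blue look-alike of the part that bears collar alone.

How it is judged:
By the outcome, as a careful person would: the job done as asked, in the order asked, and still so for the second after the job is handed in, while the arm keeps its last pose, push and grip.
It also fails if it takes over 42 s, if anything falls off the work surface, if the arm or the gripper's body presses on something with over 40 N, if the wrist force passes 120 N, or if a joint passes its speed limit or range.

ROBOT

A 6-joint arm with a two-finger parallel gripper is mounted at the origin on the work surface. World frame = base frame: x ahead of the robot, y to its left, z up, the work surface at z = 0. Lengths are in mm, angles in degrees, forces in N, time in s.
With the tool pointing down it reaches from about 300 to 825 mm from the base axis. Payload 5.4 kg.
Tool frame: the origin (TCP) lies on the centre line of the jaws, within the pads' length; the fingertips stand 14 mm ahead of it and the grasp point (between the pads) lies 5 mm behind it (r.finger_overhang is the distance from the TCP to the fingertips, in mm); z points along the fingers, y is the direction in which the jaws open and shut (so a half turn about z gives the same grasp; the last joint's range is limited). The gripper opens to 92 mm and grips with 3 to 60 N. Pads are 20 mm wide; open, the fingers measure 128 mm over their backs; the gripper's body (75 mm by 189 mm) begins 69 mm behind the grasp point.
Start: joints at [-79.418, 9.076, 91.501, -0, 79.423, -12.038], TCP at [221.134, -530.76, 228.601] pointing down, gripper open.
Joint ranges: [-166.64, 166.64], [-54.1, 131.32], [10.49, 154.53], [-73.88, 253.88], [9.74, 151.15], [-171.62, 171.62]. Speed limits (degrees/s): [147.25, 147.25, 180, 180, 180, 180].

INTERFACE

Orientations are given as a 3x3 rotation matrix whose columns are the frame's x, y, z axes.
In Python, from rig import r gives the robot as it stands. Calls block until the motion is done:
- r.movep(position, orientation): joint-space move of the TCP to a pose.
- r.move_l(position, orientation=None, velocity=150, contact_N=None): straight line of the TCP; orientation=None keeps the orientation; velocity is the mean speed in mm/s. With contact_N (N) it stops when the force on the tool has changed by that much, and returns True; else False.
- r.move_j(angles): joint-space move.
- r.set_gripper(opening): finger opening in mm; the grip force is fixed at half the most; returns when the fingers have stopped.
- r.sleep(seconds).
- r.inverse_kinematics(position, orientation): joint angles nearest the present ones, or None.
- r.snapshot(name): name is "scene" or "top" or "wrist"; returns the picture (400x640x3 uint8, blue, green, red); there is no depth.
- r.calibration(name): a dict with "camera_matrix" (3x3 intrinsics, pixels), "eye" and "orientation" of the camera in the world; the wrist camera has in their place "tool_from_camera" (4x4, takes a point from camera to tool coordinates, whose origin is the TCP and whose axes are the flange's). Camera axes: x right, y down, z forward; pixel columns grow to the right and rows downward; lengths in mm; the calibration is good to about 2 mm. The wrist camera is an equidistant fisheye: a pixel r from the principal point sees the ray r / f radians off the axis. A picture is of the moment at which its call begins: read the wrist's pose just before it. calibration takes no time and is no camera call.
A pose or a line that the arm cannot do raises r.PlanningError and nothing moves.
- r.job_done(): hands the job in, once; it reports no verdict.
Readings, each from a call of its own:
- r.read_time_s(): time.
- r.read_joint_pos(): joint angles.
- r.read_qvel(): joint speeds.
- r.read_effort(): joint torques, N m.
- r.read_tool_pos(): TCP position.
- r.read_orientation(): TCP orientation.
- r.read_ft_force(): force on the tool from outside, world axes, zero at the start.
- r.read_moment(): the same for the moment, N m.
- r.read_finger_gap(): finger opening in mm.
Only numpy, scipy, OpenCV 4.12 (cv2) and the standard library are available. Lean on these libraries where they do the work, as an engineer would, in place of code of your own. Each camera call takes 0.05 s, during which the arm holds its last target.

## Working session

There is one attempt and no reset: what is moved stays moved. The work goes in short steps, each a Python script; the robot and the scene stay as the last script left them, time stands still between calls to the robot, and variables do not carry over. Pictures are saved under pics/ and viewed, and the job is handed in when it is done.

```bash
ls; mkdir -p pics
python3 - <<'E'
from rig import r
import cv2
for n in ("scene","top","wrist"):
    im=r.snapshot(n); cv2.imwrite(f"pics/{n}0.png",im)
    c=r.calibration(n); print(n,{k:(v.tolist() if hasattr(v,'tolist') else v) for k,v in c.items()})
print(r.read_time_s())
E
```

```text
pics
scene {'camera_matrix': [[367.96013529492046, 0.0, 316.41210829077664], [0.0, 367.96013529492046, 207.05338294202204], [0.0, 0.0, 1.0]], 'eye': [1124.5233314987988, -490.9556776153159, 580.0728297943994], 'orientation': [[0.6608366266472337, 0.37260687254257563, -0.6515052351405514], [0.7505105310012442, -0.33428678929941874, 0.5700756838842685], [-0.005375475582210422, -0.8656884318471206, -0.5005543359400038]]}
top {'camera_matrix': [[493.3534583661338, 0.0, 316.8043480275082], [0.0, 493.3534583661338, 194.75179737102613], [0.0, 0.0, 1.0]], 'eye': [316.082866005303, 7.21085121048174, 1463.7524056178224], 'orientation': [[-0.029956226932430618, -0.988273418160846, 0.14972733693167053], [-0.9995505549646143, 0.02978990641492883, -0.003354034245681607], [-0.001145660466342674, -0.14976051693442788, -0.9887216367763118]]}
wrist {'camera_matrix': [[309.70691628693146, 0.0, 319.274930270976], [0.0, 309.70691628693146, 198.54531713566865], [0.0, 0.0, 1.0]], 'tool_from_camera': [[-0.0011029385100208926, -0.9698459648574904, -0.24371620376225436, 67.7058786116406], [0.9999993908201538, -0.001080265152933705, -0.00022668594755405488, 1.404256806848192], [-4.342767060441355e-05, -0.24371630531591626, 0.9698465655129137, -156.33614117959684], [0.0, 0.0, 0.0, 1.0]]}
0.15
```

View pics/top0.png

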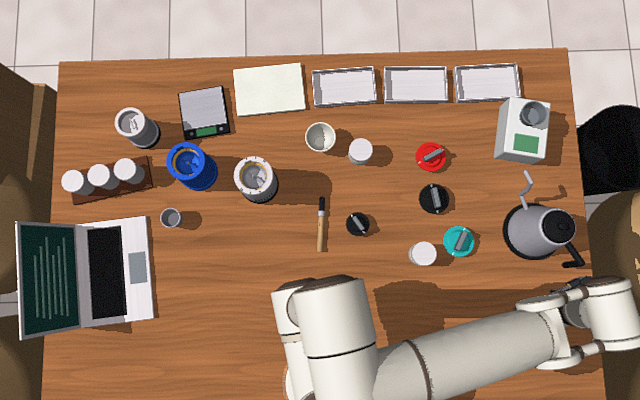

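View pics/scene0.png

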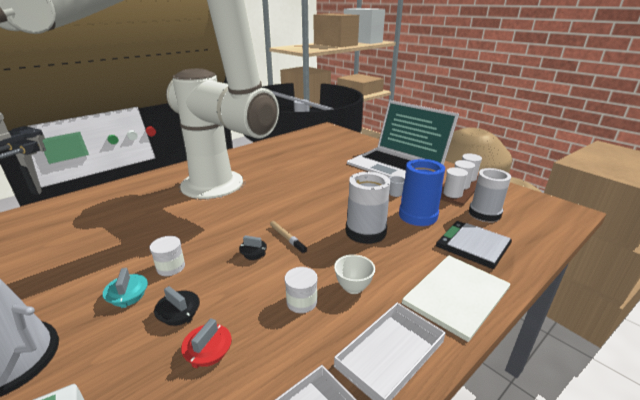

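View pics/wrist0.png

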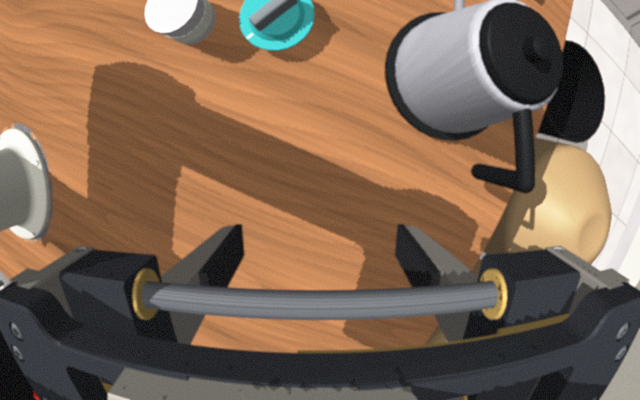

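Candidates for the lid in the top image are: large black (433,198), small black (357,223), red (431,156) and turquoise (459,240). I choose the large black one. For the collar they are: grey (255,175), blue (190,162), and a grey one at the table edge (135,125), probably the small grinder. I choose (255,175). Next I check both in a close crop and measure them.

```bash
cat > h.py <<'E'
from rig import r
import numpy as np, cv2
def pix2plane(name,uv,z):
    c=r.calibration(name); K=np.array(c['camera_matrix']); R=np.array(c['orientation']); e=np.array(c['eye'])
    d=R@np.linalg.inv(K)@np.array([uv[0],uv[1],1.]); return e+d*(z-e[2])/d[2]
def wproj(P,pos,R):
    c=r.calibration('wrist'); K=np.array(c['camera_matrix']); T=np.array(c['tool_from_camera'])
    pt=R.T@(np.asarray(P,float)-pos); pc=T[:3,:3].T@(pt-T[:3,3])
    th=np.arctan2(np.hypot(pc[0],pc[1]),pc[2]); ph=np.arctan2(pc[1],pc[0])
    return np.array([K[0,2]+K[0,0]*th*np.cos(ph),K[1,2]+K[1,1]*th*np.sin(ph)])
def wplane(uv,z,pos,R):
    c=r.calibration('wrist'); K=np.array(c['camera_matrix']); T=np.array(c['tool_from_camera'])
    a=(uv[0]-K[0,2])/K[0,0]; b=(uv[1]-K[1,2])/K[1,1]; th=np.hypot(a,b)
    d=np.array([np.sin(th)*a/th,np.sin(th)*b/th,np.cos(th)]) if th>1e-9 else np.array([0,0,1.])
    d=R@T[:3,:3]@d; o=pos+R@T[:3,3]; return o+d*(z-o[2])/d[2]
def Rdown(a): # tool x at angle a deg, z down
    a=np.radians(a);c,s=np.cos(a),np.sin(a); return np.array([[c,s,0],[s,-c,0],[0,0,-1]])
E
python3 - <<'E'
from h import *
im=cv2.imread('pics/top0.png')
a=cv2.resize(im[165:235,385:485],None,fx=5,fy=5,interpolation=cv2.INTER_CUBIC)
b=cv2.resize(im[140:210,215:295],None,fx=5,fy=5,interpolation=cv2.INTER_CUBIC)
b=cv2.copyMakeBorder(b,0,0,0,0,cv2.BORDER_CONSTANT)
cv2.imwrite('pics/c1.png',np.hstack([a[:, :400],b])); 
for n,uv,z in (('lid',(433,198),25),('small',(357,223),20),('col',(254,172),165),('edge',(131,121),150),('tinb',(423,254),70),('turq',(459,240),25),('red',(431,156),25),('tin',(360,150),70)): print(n,pix2plane('top',uv,z).round())
print(r.read_orientation())
E
```

```text
lid [ 514. -340.   25.]
small [ 447. -113.   20.]
col [580. 169. 165.]
edge [736. 509. 150.]
tinb [ 350. -290.   70.]
turq [ 388. -407.   25.]
red [ 641. -342.   25.]
tin [ 654. -127.   70.]
[[ 9.23077349e-01  3.84614263e-01 -2.75381038e-04]
 [ 3.84614250e-01 -9.23076301e-01  1.42148025e-03]
 [ 2.92523868e-04 -1.41805169e-03 -9.99998952e-01]]
```

View pics/c1.png

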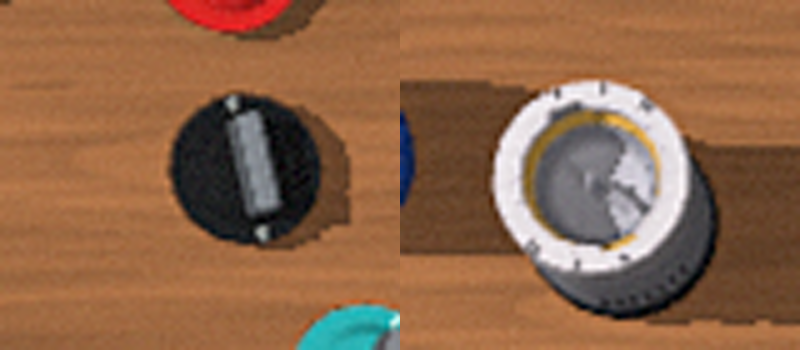

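Run:
```python
from h import *
for a in (12.8,192.8):
    print(a,r.inverse_kinematics([514,-340,200],Rdown(a)))
for a in (22,-8,202,172):
    print(a,r.inverse_kinematics([580,169,330],Rdown(a)),r.inverse_kinematics([580,169,190],Rdown(a)))
print(wproj([0,0,0],np.zeros(3),np.eye(3)),wproj([0,0,150],np.zeros(3),np.eye(3)))
```

```text
12.8 [-4.47025538e+01  1.63249057e+01  8.63056787e+01 -2.54444375e-14
  7.73694156e+01  3.24974462e+01]
192.8 [-4.47025538e+01  1.63249057e+01  8.63056787e+01 -2.54444375e-14
  7.73694156e+01 -1.47502554e+02]
22 [ 4.79749802e+00  1.07976545e+01  7.82177730e+01 -2.54444375e-14
  9.09845725e+01  7.27974980e+01] [ 4.79749802e+00  1.50517777e+01  8.90073122e+01 -2.54444375e-14
  7.59409101e+01  7.27974980e+01]
-8 [ 4.79749802e+00  1.07976545e+01  7.82177730e+01 -2.54444375e-14
  9.09845725e+01  1.02797498e+02] [ 4.79749802e+00  1.50517777e+01  8.90073122e+01 -2.54444375e-14
  7.59409101e+01  1.02797498e+02]
202 [ 4.79749802e+00  1.07976545e+01  7.82177730e+01 -2.54444375e-14
  9.09845725e+01 -1.07202502e+02] [ 4.79749802e+00  1.50517777e+01  8.90073122e+01 -2.54444375e-14
  7.59409101e+01 -1.07202502e+02]
172 [ 4.79749802e+00  1.07976545e+01  7.82177730e+01 -2.54444375e-14
  9.09845725e+01 -7.72025020e+01] [ 4.79749802e+00  1.50517777e+01  8.90073122e+01 -2.54444375e-14
  7.59409101e+01 -7.72025020e+01]
[316.83490829 248.87350087] [317.94909021 189.66613832]
```

Run:
```python
from h import *
import json
D={}
for n,p,a in (('lid',[514,-340,175],12.8),('collar',[580,169,315],22)):
    if n=='collar': r.move_l([514,-340,330],velocity=300)
    r.movep(p,Rdown(a)); r.sleep(0.2)
    pos=r.read_tool_pos(); R=r.read_orientation(); im=r.snapshot('wrist')
    cv2.imwrite(f'pics/w_{n}.png',im)
    D[n]=(np.array(pos).tolist(),np.array(R).tolist()); print(n,np.round(pos,2),r.read_time_s())
json.dump(D,open('poses.json','w'))
```

```text
lid [ 513.46 -341.02  175.27] 1.725
collar [580.27 168.21 315.01] 4.5
```

View pics/w_lid.png

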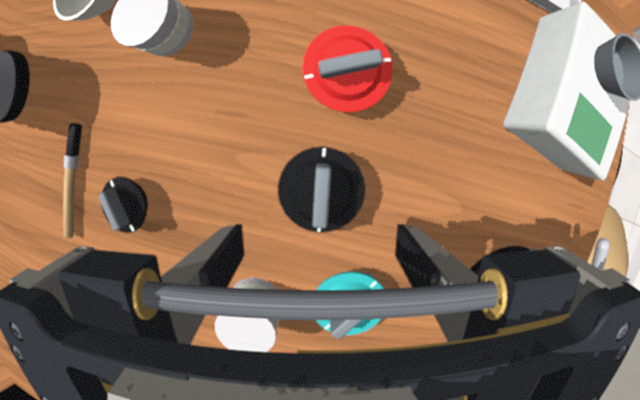

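View pics/w_collar.png

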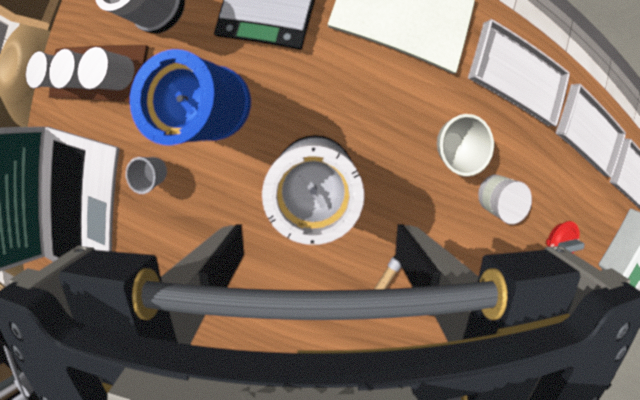

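The large black lid is at (321,190) with white ticks at (324,153) and (319,230). The small lid is clearly smaller, at (123,205). The grinder's dots are at (313,149) and (312,241), with the bar and then the double bar clockwise of them. Next I rectify both views to metric planes.

```bash
cat >> h.py <<'E'
import json
def rect(im,pos,R,z,c,half=65,s=5):
    # world-aligned ortho image: col -> x, row -> -y
    n=int(2*half*s); m=np.zeros((n,n,2),np.float32)
    C=r.calibration('wrist'); K=np.array(C['camera_matrix']); T=np.array(C['tool_from_camera'])
    X,Y=np.meshgrid(c[0]-half+np.arange(n)/s,c[1]+half-np.arange(n)/s)
    P=np.stack([X,Y,np.full_like(X,z)],-1)
    pc=((P-pos)@R-T[:3,3])@T[:3,:3]
    h=np.hypot(pc[...,0],pc[...,1]); th=np.arctan2(h,pc[...,2])
    mx=K[0,2]+K[0,0]*th*pc[...,0]/h; my=K[1,2]+K[1,1]*th*pc[...,1]/h
    return cv2.remap(im,mx.astype(np.float32),my.astype(np.float32),cv2.INTER_CUBIC)
E
python3 - <<'E'
from h import *
D=json.load(open('poses.json'))
out=[]
for n,z,c in (('lid',25,(514,-340)),('collar',165,(580,169))):
    pos,R=map(np.array,D[n]); g=rect(cv2.imread(f'pics/w_{n}.png'),pos,R,z,c,half=65,s=6)
    cv2.imwrite(f'pics/r_{n}.png',g); out.append(cv2.resize(g,(400,400)))
cv2.imwrite('pics/r_both.png',np.hstack(out))
E
```

```text
(no output)
```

View pics/r_both.png

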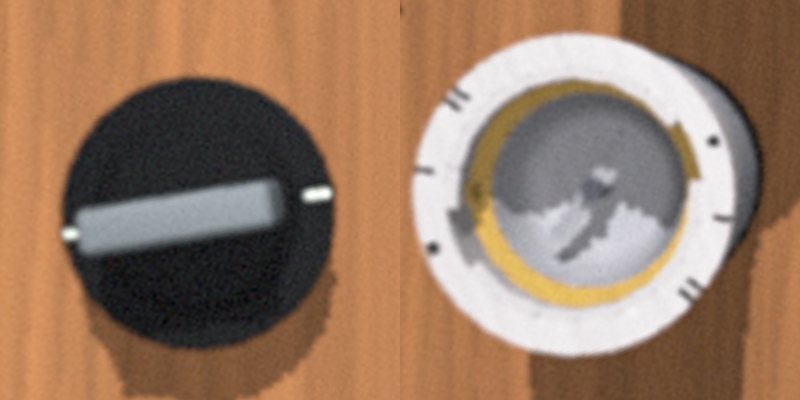

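Run:
```python
from h import *
from scipy.optimize import least_squares
s=6;half=65
def w(p,c): return np.array([c[0]-half+p[0]/s, c[1]+half-p[1]/s])
def fit(mask):
    cs,_=cv2.findContours(mask,cv2.RETR_EXTERNAL,cv2.CHAIN_APPROX_NONE); k=max(cs,key=cv2.contourArea); k=cv2.convexHull(k)[:,0].astype(float)
    k0=max(cs,key=cv2.contourArea)[:,0].astype(float)
    f=least_squares(lambda q:np.hypot(*(k0-q[:2]).T)-q[2],[k0[:,0].mean(),k0[:,1].mean(),300],loss='soft_l1')
    return f.x
g=cv2.imread('pics/r_lid.png'); c=(514,-340)
v=g.max(2); hsv=cv2.cvtColor(g,cv2.COLOR_BGR2HSV)
m=((v<70)).astype(np.uint8); m=cv2.morphologyEx(m,cv2.MORPH_CLOSE,np.ones((25,25)))
q=fit(m); print('lid',w(q,c),q[2]/s)
yy,xx=np.mgrid[:780,:780]; inside=np.hypot(xx-q[0],yy-q[1])<q[2]*1.02
wing=((g.min(2)>90)&(hsv[...,1]<60)&inside).astype(np.uint8)
n,l,st,ce=cv2.connectedComponentsWithStats(wing)
T=[]
for i in range(1,n):
    if st[i,4]>80:
        pts=np.argwhere(l==i)[:,::-1].astype(np.float32); print(st[i,4],w(ce[i],c),cv2.minAreaRect(pts)); T.append((st[i,4],w(ce[i],c)))
g=cv2.imread('pics/r_collar.png'); c=(580,169); hsv=cv2.cvtColor(g,cv2.COLOR_BGR2HSV)
m=((g.min(2)>165)).astype(np.uint8); m=cv2.morphologyEx(m,cv2.MORPH_OPEN,np.ones((9,9)));m=cv2.morphologyEx(m,cv2.MORPH_CLOSE,np.ones((15,15)))
q=fit(m); print('col',w(q,c),q[2]/s)
rr=np.hypot(xx-q[0],yy-q[1])/s
d=((g.max(2)<130)&(rr>44)&(rr<50.5)).astype(np.uint8)
n,l,st,ce=cv2.connectedComponentsWithStats(d)
for i in range(1,n):
    if st[i,4]>20:
        p=w(ce[i],c); o=p-w(q,c); print(st[i,4],p,'r',np.hypot(*o),'ang',np.degrees(np.arctan2(o[1],o[0])))
```

```text
lid [ 513.52244588 -344.66835628] 43.26450870183482
35176 [ 505.30380089 -345.54724812] ((332.96575927734375, 423.9915771484375), (91.44403076171875, 420.5092468261719), 80.95612335205078)
1760 [ 552.06429924 -338.06306818] ((617.6737060546875, 378.4990539550781), (31.774324417114258, 61.996578216552734), 82.56858825683594)
col [571.54359497 170.9480288 ] 52.22884514519154
55 [532.22121212 199.97575758] r 48.875953508822775 ang 143.5653076320359
196 [616.85459184 188.1377551 ] r 48.462079269428564 ang 20.775345973641322
83 [619.88554217 162.93574297] r 49.001434495649605 ang -9.410760887871756
257 [525.67574578 153.37159533] r 49.120164929152274 ang -159.03330517740642
31 [610.51075269 141.82795699] r 48.64584218911028 ang -36.770681818756685
95 [607.95964912 138.15087719] r 49.00798050295961 ang -42.00694114271356
```

The collar centre is at (571.4,170.85) from the dot midpoint and the ring fit, with the entry at 20.9° and the bar at −9.2°. The lid is at (513.3,−344.6) with the wing at 9.1°. Next I grasp it.

Run:
```python
from h import *
R=Rdown(9.1)
r.movep([513.3,-344.6,330],R)
r.move_l([513.3,-344.6,90],R,velocity=200); r.sleep(0.2)
print(np.round(r.read_tool_pos(),2),np.round(r.read_orientation(),4).tolist())
pos=r.read_tool_pos();Ro=r.read_orientation()
cv2.imwrite('pics/w_pre.png',r.snapshot('wrist'))
print(r.move_l([513.3,-344.6,48],R,velocity=80,contact_N=6)); r.sleep(0.2)
print(np.round(r.read_tool_pos(),2),r.read_ft_force())
cv2.imwrite('pics/w_pre2.png',r.snapshot('wrist'))
print(r.read_time_s())
```

```text
[ 513.79 -345.05   91.06] [[0.9874, 0.1582, 0.0013], [0.1582, -0.9874, -0.0013], [0.0011, 0.0015, -1.0]]
False
[ 513.72 -345.02   48.74] [-0.7447089  -0.62271696 -0.25671204]
8.9
```

View pics/w_pre2.png

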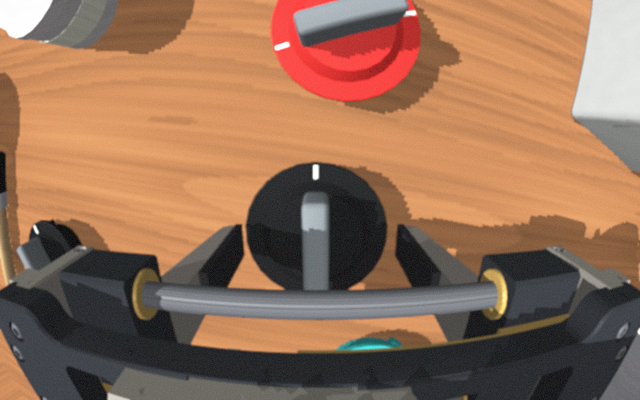

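The wing is centred between the fingers (col ~316, expected ~317). Now I close, lift a little and check.

Run:
```python
from h import *
r.set_gripper(5); print('gap',r.read_finger_gap(), np.round(r.read_tool_pos(),2))
cv2.imwrite('pics/w_g0.png',r.snapshot('wrist'))
p=[513.3,-344.6,150]; r.move_l(p,velocity=100); r.sleep(0.3)
print('gap',r.read_finger_gap(),np.round(r.read_tool_pos(),2),np.round(r.read_ft_force(),2),np.round(r.read_moment(),3))
pos=r.read_tool_pos();R=r.read_orientation(); im=r.snapshot('wrist')
cv2.imwrite('pics/w_g1.png',im)
# predicted flange circle (z = tcp-48.7+25)
for dx in (0,):
    q=[wproj(pos+R@[45*np.cos(t),45*np.sin(t),48.7-25],pos,R) for t in np.linspace(0,2*np.pi,200)]
    cv2.polylines(im,[np.int32(np.array(q)*8)],True,(0,255,0),1,cv2.LINE_AA,3)
t=[wproj(pos+R@[x,0,48.7-25],pos,R) for x in (35,45)]; cv2.polylines(im,[np.int32(np.array(t)*8)],False,(255,0,255),1,cv2.LINE_AA,3)
cv2.imwrite('pics/w_g1o.png',cv2.resize(im[130:330,200:440],None,fx=3,fy=3,interpolation=cv2.INTER_CUBIC))
print(r.read_time_s())
```

```text
gap 13.601468582625088 [ 513.28 -344.5    47.99]
gap 13.994310382914474 [ 513.15 -344.47  149.58] [ 0.24 -0.49 -1.3 ] [-0.004  0.018  0.092]
11.625
```

View pics/w_g1o.png

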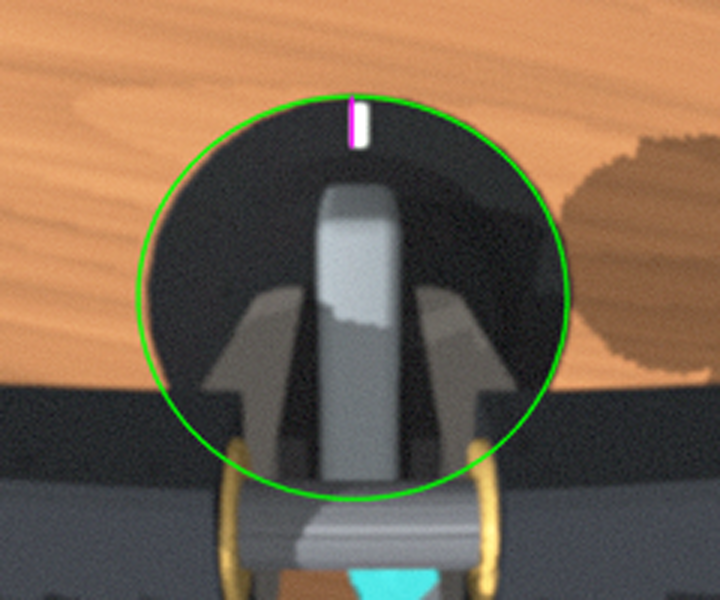

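```bash
cat > m.py <<'E'
from h import *
from scipy.optimize import least_squares
def lidfit(im,pos,R,z,c,s=6,half=65):
    g=rect(im,pos,R,z,c,half,s); v=g.astype(float).max(2)
    # radial edge search around guess, only directions ahead of the gripper (tool +x half) 
    cx=np.array([c[0],c[1]]); 
    for it in range(4):
        P=[]
        for t in np.linspace(-80,80,161):
            d=R[:2,:2]@[np.cos(np.radians(t)),np.sin(np.radians(t))]
            rr=np.arange(38,50,.1); xy=cx+rr[:,None]*d
            px=np.float32((xy[:,0]-c[0]+half)*s); py=np.float32((c[1]+half-xy[:,1])*s)
            a=cv2.remap(np.float32(v),px[:,None],py[:,None],cv2.INTER_LINEAR).ravel()
            gr=np.gradient(cv2.GaussianBlur(a[:,None],(1,9),0).ravel()); k=gr.argmax()
            if gr[k]>1: P.append(cx+rr[k]*d)
        P=np.array(P)
        f=least_squares(lambda q:np.hypot(*(P-q[:2]).T)-q[2],[*cx,44],loss='soft_l1',f_scale=.3); cx=f.x[:2]
    return f.x,len(P),g
E
python3 - <<'E'
from m import *
D=json.load(open('poses.json')); 
pos,R=map(np.array,D['lid']); a,n,_=lidfit(cv2.imread('pics/w_lid.png'),pos,R,25,(513.4,-344.6)); print('far',a,n,pos)
R9=np.array([[0.9874,0.1582,0.0013],[0.1582,-0.9874,-0.0013],[0.0011,0.0015,-1.0]])
for f,p in (('pre',[513.79,-345.05,91.06]),('pre2',[513.72,-345.02,48.74]),('g0',[513.28,-344.5,47.99])):
    a,n,g=lidfit(cv2.imread(f'pics/w_{f}.png'),np.array(p),R9,25,(513.4,-344.6)); o=a[:2]-p[:2]; print(f,a,n,'tool xy',R9[:2,:2].T@o)
p=np.array([513.15,-344.47,149.58]); a,n,g=lidfit(cv2.imread('pics/w_g1.png'),p,R9,149.58-48+25,(513.4,-344.6)); print('g1',a,n,'tool',R9[:2,:2].T@(a[:2]-p[:2]))
E
```

```text
far [ 514.18972099 -344.27865763   43.9263797 ] 161 [ 513.45730935 -341.01532711  175.27139033]
pre [ 514.20054484 -344.31102378   44.0375347 ] 161 tool xy [ 0.52227802 -0.66471692]
pre2 [ 514.25061471 -344.28712282   44.10171472] 161 tool xy [ 0.63987014 -0.63969968]
g0 [ 514.47796595 -345.80432176   44.08509253] 161 tool xy [0.97652788 1.47740552]
g1 [ 514.25235915 -345.73425183   44.11578609] 161 tool [0.88846478 1.42271548]
```

The camera's position estimate is independent of depth: a pure offset of about (0.9,1.4) mm in the tool frame, including the lid in the hand. I correct for it and hover over the collar.

Run:
```python
from h import *
R=Rdown(20.9); t=np.array([570.06,171.86])
r.move_l([513.3,-344.6,320],velocity=300)
r.movep([*t,320],R)
r.move_l([*t,226],velocity=150); r.sleep(0.3)
p=np.array(r.read_tool_pos()); Ro=np.array(r.read_orientation())
print(p.round(2),np.degrees(np.arctan2(Ro[1,0],Ro[0,0])),Ro[:,2].round(4),np.round(r.read_ft_force(),2),r.read_finger_gap())
json.dump((p.tolist(),Ro.tolist()),open('hov.json','w'))
cv2.imwrite('pics/w_hov.png',r.snapshot('wrist')); print(r.read_time_s())
im=cv2.imread('pics/w_hov.png'); cv2.imwrite('pics/w_hovc.png',cv2.resize(im[130:330,200:440],None,fx=3,fy=3,interpolation=cv2.INTER_CUBIC))
```

```text
[570.48 171.91 226.87] 20.90100140436897 [ 1.5e-03  1.0e-04 -1.0e+00] [-0.02  0.34 -0.85] 13.666225378580961
15.35
```

View pics/w_hovc.png

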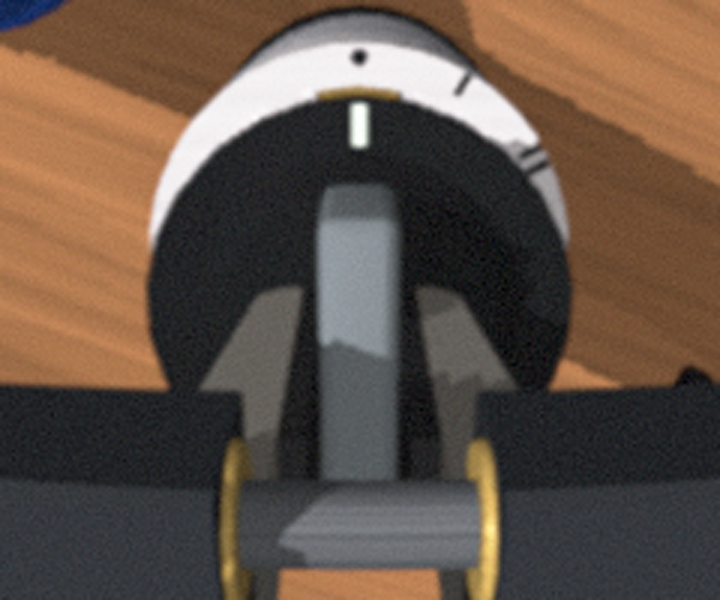

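The lid's tick at (359,125) is in line with the entry dot at (359,57). I lower it with force guarding.

Run:
```python
from h import *
t=[569.75,171.85]
c=r.move_l([*t,191.5],velocity=25,contact_N=7)
print(c,np.round(r.read_tool_pos(),2),np.round(r.read_ft_force(),2),np.round(r.read_moment(),3)); r.sleep(0.3)
p=np.array(r.read_tool_pos());Ro=np.array(r.read_orientation())
print(p.round(2),np.round(r.read_ft_force(),2),np.round(r.read_moment(),3),r.read_finger_gap())
im=r.snapshot('wrist'); print(r.read_time_s())
cv2.imwrite('pics/w_in.png',im)
cv2.imwrite('pics/w_inc.png',cv2.resize(im[130:330,200:440],None,fx=3,fy=3,interpolation=cv2.INTER_CUBIC))
cv2.imwrite('pics/s_in.png',cv2.resize(r.snapshot('scene')[140:250,310:430],None,fx=4,fy=4))
```

```text
True [569.87 171.87 192.95] [-1.02  0.68  4.05] [-0.007  0.083  0.016]
[569.88 171.88 192.96] [-0.8  -0.06  5.34] [0.006 0.062 0.071] 13.759404635422351
16.9667
```

View pics/w_inc.png

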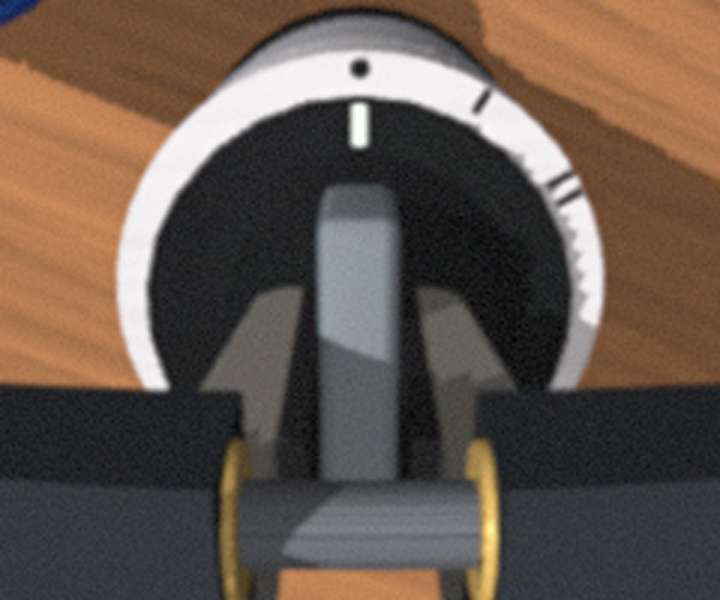

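View pics/s_in.png

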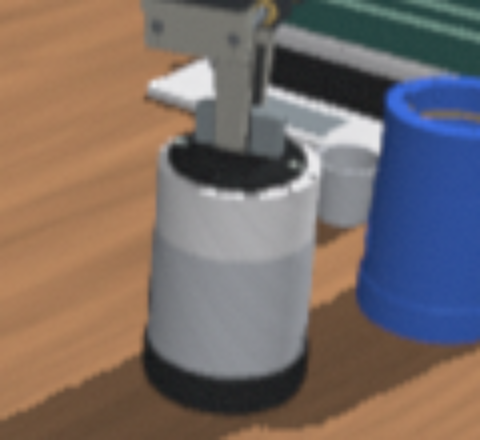

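It is seated: TCP z 192.96 (expected 193), with an even rim all round. I pause, then twist in steps while watching the moment.

Run:
```python
from h import *
t=[569.8,171.87,192.6]
r.sleep(0.8)
for d in (5,10,15,20,24,27):
    r.movep(t,Rdown(20.9-d)); 
    p=np.array(r.read_tool_pos());Ro=np.array(r.read_orientation())
    print(d,round(20.9-np.degrees(np.arctan2(Ro[1,0],Ro[0,0])),2),p.round(2),np.round(r.read_ft_force(),1),np.round(r.read_moment(),3),round(r.read_finger_gap(),2),r.read_time_s())
    if abs(r.read_moment()[2])>0.8 or np.linalg.norm(r.read_ft_force())>20: print('stop');break
r.sleep(.2)
im=r.snapshot('wrist')
cv2.imwrite('pics/w_t.png',im); 
p=np.array(r.read_tool_pos());Ro=np.array(r.read_orientation()); json.dump((p.tolist(),Ro.tolist()),open('t.json','w'))
cv2.imwrite('pics/w_tc.png',cv2.resize(im[130:330,200:440],None,fx=3,fy=3,interpolation=cv2.INTER_CUBIC))
```

```text
5 4.88 [570.07 171.9  192.97] [-0.1 -0.3  3.1] [ 0.07  -0.02  -0.042] 13.7 18.0667
10 9.79 [570.03 171.99 192.94] [1.3 0.2 3.2] [ 0.1    0.008 -0.005] 13.52 18.3167
15 14.76 [570.01 172.06 192.96] [-0.9  0.8  4.2] [ 0.194  0.054 -0.047] 14.02 18.5667
20 19.75 [570.   172.11 192.94] [0.5 1.8 3.8] [ 0.319  0.017 -0.015] 13.72 18.8167
24 23.77 [570.01 172.17 192.97] [0.5 1.6 4.9] [ 0.349  0.036 -0.002] 13.39 19.0667
27 26.76 [570.04 172.22 192.95] [1.  2.7 4.6] [ 0.433 -0.014  0.003] 13.33 19.3167
```

View pics/w_tc.png

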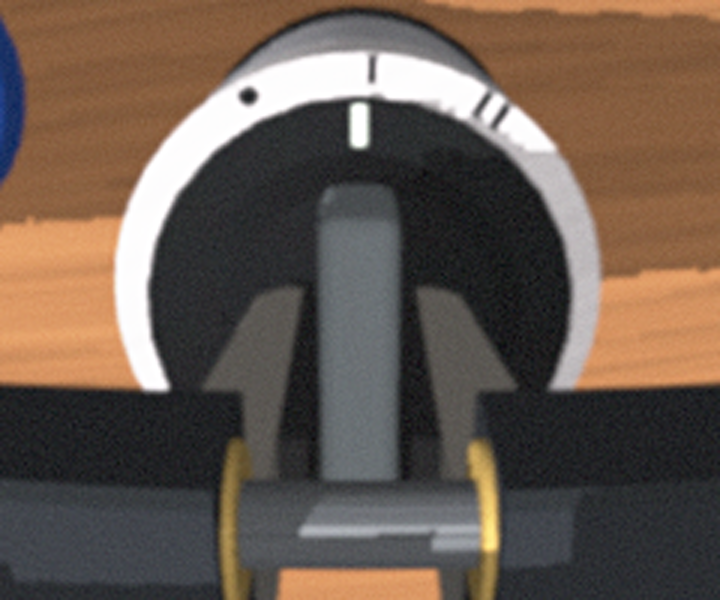

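The wing follows the tool. The bar at (372,68) is about 3° ahead of the tick at (359,125), so I make the final step.

Run:
```python
from h import *
t=[569.8,171.75,192.6]
r.movep(t,Rdown(20.9-30.25)); r.sleep(.5)
p=np.array(r.read_tool_pos());Ro=np.array(r.read_orientation())
print(round(20.9-np.degrees(np.arctan2(Ro[1,0],Ro[0,0])),2),p.round(2),np.round(r.read_ft_force(),1),np.round(r.read_moment(),3),round(r.read_finger_gap(),2))
im=r.snapshot('wrist'); print(r.read_time_s())
cv2.imwrite('pics/w_f.png',im); cv2.imwrite('pics/top_f.png',r.snapshot('top'))
g=rect(im,p,Ro,165,(571.4,170.85),60,6); g2=rect(im,p,Ro,170,(571.4,170.85),60,6)
cv2.imwrite('pics/w_fc.png',cv2.resize(im[130:330,200:440],None,fx=3,fy=3,interpolation=cv2.INTER_CUBIC))
# bar centroid & tick centroid in tool frame
def cen(uv,z): return Ro.T@(wplane(uv,z,p,Ro)-p)
A=im[130:190,200:440]
m=((A.max(2)<110)).astype(np.uint8)
n,l,st,ce=cv2.connectedComponentsWithStats(m)
for i in range(1,n):
    if 3<st[i,4]<60: c=ce[i]+[200,130]; print('dark',c.round(1),st[i,4],cen(c,165).round(2))
m=((A.min(2)>170)).astype(np.uint8); n,l,st,ce=cv2.connectedComponentsWithStats(m)
for i in range(1,n):
    if 10<st[i,4]<200: c=ce[i]+[200,130]; print('light',c.round(1),st[i,4],cen(c,170).round(2))
```

```text
29.99 [570.05 172.21 192.96] [1.3 2.4 5.3] [ 0.552 -0.052  0.062] 13.52
20.3667
dark [323.  140.2] 5 [57.85  3.64 27.99]
dark [319. 153.] 7 [50.18  1.26 27.99]
dark [356.2 162.2] 11 [44.73 23.62 27.96]
dark [278.5 164. ] 16 [ 43.69 -23.16  28.01]
dark [362.5 166. ] 10 [42.44 27.52 27.96]
light [319.5 171.2] 84 [39.99  1.52 22.98]
```

View pics/w_fc.png

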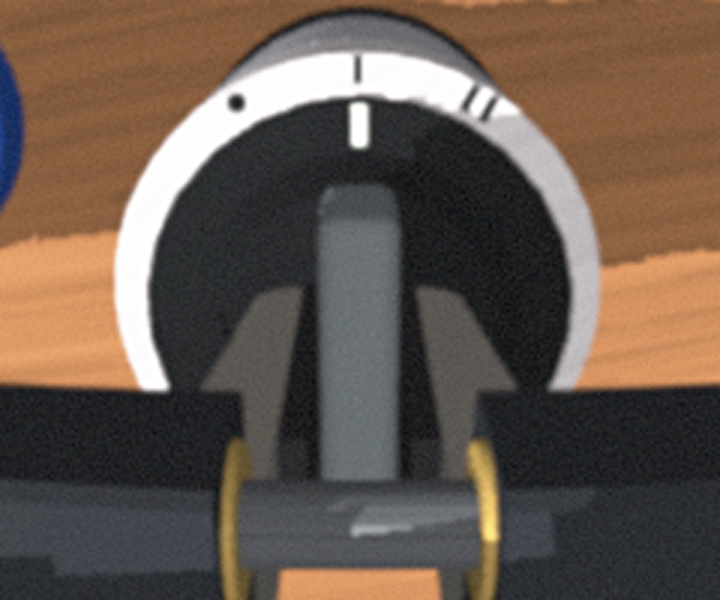

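The tick at (359,125) lines up with the single bar at (358,68), to within about 0.3°. The lid is flat and gripped, so I hand it in.

Run:
```python
from h import *
r.job_done(); print(r.read_time_s())
```

```text
the job is handed in; nothing more can be done
the job is handed in; nothing more can be done
```

View pics/top_f.png

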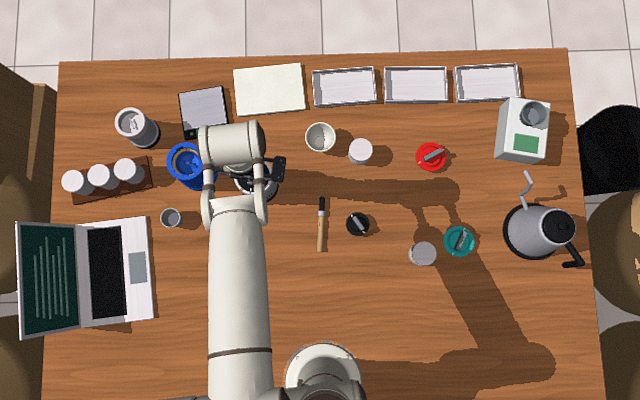

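I picked up the larger black lid, set it into the sample grinder's collar in line with the entry dots, and paused about 1 s with the flange flat. I then twisted it 30° clockwise to the single bar and handed the job in at about 20.4 s, still gripping and holding it there.

**Last checks:**
- **Turn:** the tool had turned 29.99° from entry, and the tick on the lid lined up with the single bar to within about 0.3° in the wrist picture. That is short of the 45° where the lock starts to resist.
- **Seating:** the tool centre point (TCP) was at z 192.96 mm, against 193 expected for the lid lying home. It was pressing down with about 5 N, and the rim showed evenly around the part of the flange in view.
- **Grip:** the finger gap was 13.5 mm on the 14 mm wing.
- **Other things:** in the last top picture the small lid, tins, bowl, cup, brush and look-alike lids are where they were.

**What disagreed or was not checked:**
- The wrist camera read about 1.4 mm off sideways. I measured and corrected this before setting the lid in.
- A side moment of about 0.55 N m built up at the wrist during the twist, with side forces under 3 N. I left it.
- The moment about the twist axis was too noisy to confirm the spring torque.
- The switch ring's turn cannot be read directly; I took it from the lid's angle.

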